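# Rock the angle gauge on the setting stud

### The job

Throw the lever of the setting block over into its marked notch, which raises the stud, and leave it there. Then lift the angle gauge by the wooden grip on its top, set it down with the stud under the middle of its base, pressing just enough that the sprung stud gives a few millimetres without bottoming, and rock the gauge sideways on the stud until its swinging pointer settles on the black index mark. Finish while still holding the gauge steady there on the stud, and leave the other things on the table where they are.

Things in the scene. Friction and masses are not known exactly. Their poses are not given: they have to be found in the camera images.
- block: setting block, fixed: grey base plate 100 (x) x 200 (y) x 12 mm, wooden tower 60 (x) x 64 (y) mm, top 50 mm above the table. Origin on the table under the tower's centre; at yaw 0 x points away from the robot, y left. Lever at the plate's right end: pivot axis along y, 110 mm to -y of the origin, 20 mm up, beside a steel disc with the marked notch (black line between two lugs).
- lever (a joint): lever angle about its pivot, rad. At 0 it leans 0.5 rad from upright towards the robot (block's -x), at 1.0 it leans 0.5 rad away from the robot and sits in the marked notch (in: 0.9 and more; end stops at -0.03 and 1.03). It is stiff and stays where it is left; about 4 N at the knob moves it. The stud rises evenly with it, 30 mm per rad.
- lever_knob (a point): centre of the lever's black ball knob, 24 mm across, 105 mm from the pivot on a 7 mm rod; it travels in the block's x-z plane, between about 112 and 125 mm above the table
- stud_top (a point): middle of the top line of the steel stud, a half-round ridge of 8 mm radius and 32 mm long, running along the block's x, in the middle of the tower. Its top is 53 mm above the table at lever 0 and 83 mm (30 mm above its lowered place, 33 mm above the tower) when the lever is in the notch.
- stud (a joint): how far the sprung stud is pressed down in its carriage, m: 0 free, 0.014 bottomed. It starts to give at 2 N and then takes 0.5 N more per mm.
- gauge_grip (a point): centre of the gauge's wooden grip post, 22 (x) x 24 (y) x 46 (z) mm, the top part of the gauge; 150 mm above the flat underside of its base. Axes of the gauge: y along its base, z up, -x out of the dial face (towards the robot at yaw 0). Take the post across its 24 mm (y) sides.
- gauge: angle gauge, about 0.35 kg, 173 mm tall: aluminium base bar 40 (x) x 120 (y) x 12 mm, white dial plate 100 mm wide and 6 mm thick up to 129 mm, above it the grip post up to 173 mm. Origin at the centre of the underside; axes as for gauge_grip. It stands upright on the table at the start.
- pointer (a joint): angle of the swinging pointer on the gauge, rad, about the gauge's x axis (pivot 118 mm above the underside, 85 mm long, hangs plumb, calms within about 1 s). 0 when the gauge is upright; turning the gauge by +a about its own x axis (its +y end rises) makes it read -a.
- mark (a joint): angle at which the index mark is set, about the same axis and with the same zero and sign as the pointer; stays put on the gauge (between -0.32 and 0.32). The pointer is on the mark when both read the same.
- pointer_tip (a point): lower tip of the pointer, 85 mm from its pivot
- mark_tip (a point): point on the dial, 85 mm from the pivot, where the index mark (a black tab about 8 mm wide with an arrow point) points: the pointer's tip must come here
- press_mould: bystander: carved wooden mould 58 x 160 x 27 mm lying on the table, origin under its centre
- stick_a: bystander: beech shaping stick 26 x 191 x 23 mm lying on the table, origin under its centre
- cutter_tin: bystander: round tin of cutters, 122 mm across, 25 mm tall, origin under its centre
- jigger_1: bystander: steel double cone measure 41 mm across, 100 mm tall, origin under its centre
Things that resemble listed ones, but are neither listed nor needed, are in the scene too. Leave any blue or green look-alike of the gauge alone.

How it is judged:
On the way, in this order (a step that is already met when the one before it is completed fails the run):
1. the lever is in the marked notch (value of joint lever above 0.9 rad), for 0.2 s.
2. the gauge stands with the middle of its base on the raised stud (value of joint lever above 0.9 rad and contact force between gauge and block above 0.8 N and value of joint stud above 0.001 m and y of stud_top in the frame of gauge_grip between -0.025 and 0.025 m and x of stud_top in the frame of gauge_grip between -0.022 and 0.022 m), for 0.2 s.
At the end, for the whole second after the job is handed in: Through the last second: lever in its notch (0.9 rad or more); fingers hold the gauge; it presses the stud (over 0.8 N) 1 to 12.5 mm in; stud within 25 mm lengthwise and 22 mm crosswise of the base's middle; pointer at rest (under 0.3 rad/s), its tip within 4 mm of the mark (all of step 2 and contact force between the fingers and gauge above 1 N and value of joint stud below 0.0125 m and distance between pointer_tip and mark_tip below 0.004 m and velocity of joint pointer between -0.3 and 0.3 rad/s); the arm keeps its last pose, push and grip.
It fails at once if a bystander is moved more than 30 mm (distance of any of press_mould, stick_a, cutter_tin, jigger_1 from where it was at the start of the episode above 0.03 m).
It fails at once if the gauge is tipped over (more than 45 degrees) (angle between gauge_grip's own z axis and vertical above 0.785 rad).
It fails at once if the gauge is rammed on the block or stud (more than 40 N) (contact force between gauge and block above 40 N).
It also fails if it takes over 64 s, if anything falls off the work surface, if the arm or the gripper's body presses on something with over 40 N, if the wrist force passes 120 N, or if a joint passes its speed limit or range.

### The arm

A 6-joint arm with a two-finger parallel gripper is mounted at the origin on a cart in front of the work surface, level with it; the furniture and walls round the work are solid. World frame = base frame: x ahead of the robot, y to its left, z up, the work surface at z = 0. Lengths are in m, angles in rad, forces in N, time in s.
With the tool pointing down it reaches from about 0.2 to 0.875 m from the base axis. Payload 3.4 kg.
Tool frame: the origin (TCP) lies at the very end of the fingers, on their centre line; the grasp point (between the pads) lies 19 mm behind it (r.tcp_to_grasp is the distance from the TCP to the grasp point, in m); z points along the fingers, y is the line along which they close (so a half turn about z gives the same grasp; the last joint's range is limited). The gripper opens to 94 mm and grips with 3 to 60 N. Pads are 16 mm wide; open, the fingers measure 119 mm over their backs; the gripper's body (75 mm by 177 mm) begins 78 mm behind the grasp point.
Start: joints at [-1.368, 0.276, 1.505, -0, 1.361, -0.121], TCP at [0.183, -0.545, 0.205] pointing down, gripper open.
Joint ranges: [-2.89, 2.89], [-0.75, 2.08], [0.22, 2.7], [-1.18, 4.32], [0.11, 2.71], [-2.7, 2.7]. Speed limits (rad/s): [2.57, 2.57, 3.14, 3.14, 3.14, 3.14].

### API

Orientations are given as a unit quaternion [x, y, z, w].
In Python, from rig import r gives the robot as it stands.
- The arm moves only by the tool carry_out, never from a script. Its argument "deltas" is a list of rows, each an object of numbers: "fingers": the opening, from -1 (shut) to 1 (fully open); "tx", "ty", "tz": the shift along the world's x, y, z in m; "spin": the turn about the world's z in degrees. In form: [{"fingers": .., "tx": .., "ty": .., "tz": .., "spin": ..}, ...]. A call has 1 to 10 rows; each row is the pose to reach, as a shift and turn from the pose commanded when the call began; what a row does not reach only later rows make up. A row lasts 1/10 s, in which the tool goes at most 50 mm and 8.59 degrees, less where a joint would pass 70% of its speed; a pose out of reach is approached as far as the arm can. A call with a gripper value outside its range is refused whole. The fingers move at their own pace and stop on an object; "grip_force" is the grip in N (left out, the last holds). Time passes only in rows, so rows that repeat a pose let the fingers close. It gives the time, the measured TCP pose, the force, the opening and the grip force at its end, in the units of the state.
- r.read_state(): the state, without advancing time (a new reading comes with each control period).
- r.read_camera(name): name is "side" or "top" or "wrist"; returns the picture (384x512x3 uint8, blue, green, red); there is no depth.
- r.camera_params(name): a dict with "intrinsics" (3x3 intrinsics, pixels), "R" (3x3) and "t" (3): a world point X has camera coordinates R X + t. Camera axes: x right, y down, z forward; pixel columns grow to the right and rows downward; lengths in m; the calibration is good to about 2 mm. A picture is of the moment at which its call begins: read the wrist's pose just before it. camera_params takes no time and is no camera call; for the wrist camera it gives the pose at the moment of the call.
- r.hand_in(): hands the job in; it is judged then, once.
The state is a dict: "time_s": time; "joints": joint angles; "joint_velocities": joint speeds; "joint_efforts": joint torques, N m; "ee_pos": TCP position; "orientation": TCP orientation; "ft_force": force on the tool from outside, world axes, zero at the start; "ft_torque": the same for the moment, N m; "opening": finger opening in m; "grasp_force": force on a finger pad.
Only numpy, scipy, OpenCV 4.12 (cv2) and the standard library are available. Lean on these libraries where they do the work, as an engineer would, in place of code of your own. Each camera call takes 0.05 s, during which the arm holds its last target. There are 200 camera calls.

## Working session

There is one attempt and no reset: what is moved stays moved. The work goes in short steps, Python scripts to look and compute and a tool call to move; the robot and the scene stay as the last step left them, time stands still between calls to the robot, and variables do not carry over. Pictures are saved under pics/ and viewed, at most 10 in all, crops included, and the job is handed in when it is done.

Besides the shell and the picture viewer there is one more tool, called after "Call:" as name([rows], argument=value, ...), one row to a line, values as JSON. carry_out: Moves the arm, as the interface text tells. Its arguments: {"type":"object","properties":{"deltas":{"type":"array","items":{"type":"object","properties":{"fingers":{"type":"number"},"tx":{"type":"number"},"ty":{"type":"number"},"tz":{"type":"number"},"spin":{"type":"number"}}}},"grip_force":{"type":"number"}},"required":["deltas"]}

```bash
mkdir -p pics; cat > h.py <<'E'
import numpy as np, cv2
from rig import r
def save(cam,name):
    im=r.read_camera(cam); cv2.imwrite(f'pics/{name}.png',im); return im
def ray(p,u,v):
    d=np.linalg.inv(p['intrinsics'])@[u,v,1.]; R=np.array(p['R']); return -R.T@p['t'], R.T@d
def plane(p,u,v,z):
    o,d=ray(p,u,v); return o+d*(z-o[2])/d[2]
def two(p1,a,p2,b):
    o1,d1=ray(p1,*a); o2,d2=ray(p2,*b)
    A=np.array([d1,-d2]).T; s=np.linalg.lstsq(A,o2-o1,rcond=None)[0]
    q1=o1+s[0]*d1;q2=o2+s[1]*d2; return (q1+q2)/2, np.linalg.norm(q1-q2)
def proj(p,X):
    c=np.array(p['R'])@X+p['t']; q=np.array(p['intrinsics'])@c; return q[:2]/q[2]
E
python3 - <<'E'
from h import *
ims=[save(c,c+'0') for c in('side','top','wrist')]
for c in('side','top','wrist'):
    p=r.camera_params(c); print(c,np.round(-np.array(p['R']).T@p['t'],3),np.round(p['R'],2).tolist(),p['intrinsics'][0][0])
E
```

```text
side [0.499 0.85  0.77 ] [[-1.0, -0.03, -0.01], [-0.01, 0.6, -0.8], [0.03, -0.8, -0.6]] 389.4938880189114
top [0.411 0.006 1.464] [[-0.02, -1.0, -0.01], [-1.0, 0.02, -0.09], [0.09, 0.0, -1.0]] 444.2346909783803
wrist [ 0.259 -0.519  0.385] [[0.32, -0.95, -0.0], [-0.91, -0.31, 0.27], [-0.26, -0.09, -0.96]] 269.8946679614738
```

View pics/top0.png

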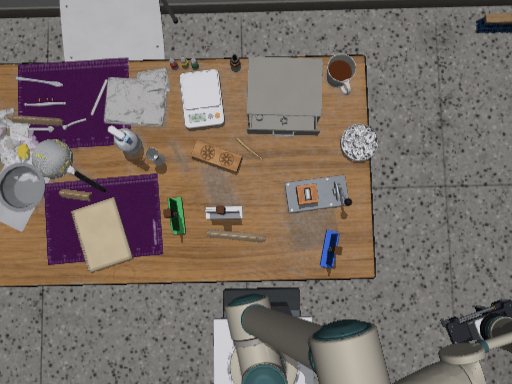

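View pics/side0.png

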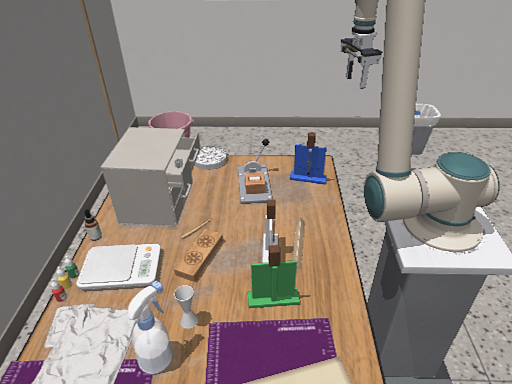

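The top view shows the white gauge near (223,212), the block near (317,194) with its knob near (348,202), and the blue and green look-alikes at (330,249) and (177,215). The side view shows the gauge edge-on at (270,225) and the knob at (265,142). Next I'll make enlarged crops.

```bash
python3 - <<'E'
from h import *
t=cv2.imread('pics/top0.png');s=cv2.imread('pics/side0.png')
a=cv2.resize(t[170:270,195:365],None,fx=4.7,fy=4.7,interpolation=cv2.INTER_CUBIC)[:, :800]
b=cv2.resize(s[125:285,220:340],None,fx=5,fy=5,interpolation=cv2.INTER_CUBIC)[:600]
b=cv2.resize(s[130:280,230:330],None,fx=4,fy=4,interpolation=cv2.INTER_CUBIC)
cv2.imwrite('pics/ta.png',a);cv2.imwrite('pics/sa.png',b)
E
```

```text
(no output)
```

View pics/ta.png

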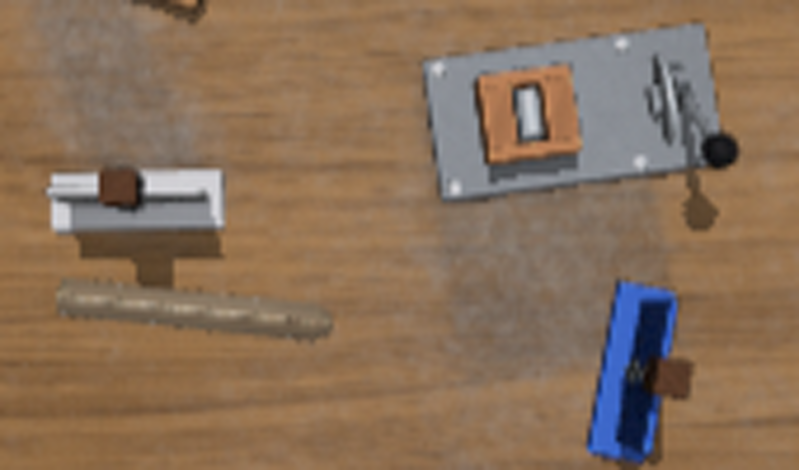

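View pics/sa.png

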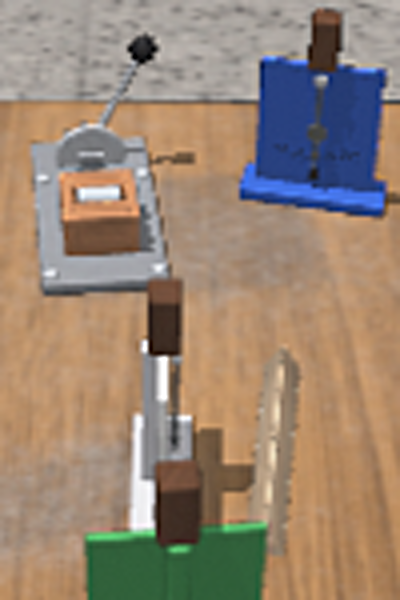

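The crops show the block yawed slightly, with the knob at about (348,202) in the top view and (265.7,142) in the side view. The gauge faces the robot at yaw near 0, with its grip top at about top pixel (220.5,210). I'll turn these into positions.

```bash
python3 - <<'E'
from h import *
t=r.camera_params('top');s=r.camera_params('side')
T=lambda u,v:(195+u/4.7-.4,170+v/4.7-.4); S=lambda u,v:(230+u/4-.4,130+v/4-.4)
def poly(n,pts,z):
    P=np.array([plane(t,*T(*q),z)[:2] for q in pts]); print(n,P.round(4).tolist(),'c',P.mean(0).round(4),'edges',np.linalg.norm(P-np.roll(P,-1,0),axis=1).round(3))
    e=(P[0]-P[1])+(P[3]-P[2]); print('  y-axis yaw',np.arctan2(-e[0],e[1]))
poly('plate',[(423,62),(704,24),(722,160),(445,198)],.012)
poly('tower',[(476,78),(570,66),(580,148),(487,163)],.05)
poly('stud',[(515,87),(539,84),(547,138),(522,142)],.05)
poly('gbase',[(50,173),(222,170),(223,230),(53,233)],.012)
poly('gripTop',[(101,171),(139,171),(138,207),(101,207)],.173)
print('knob',two(t,T(719,151),s,S(143,48)))
print('gtop',two(t,T(120,187),s,S(165,287)))
E
```

```text
plate [[0.586, -0.0853], [0.6081, -0.2828], [0.5123, -0.2913], [0.4904, -0.0978]] c [ 0.5492 -0.1893] edges [0.199 0.096 0.195 0.096]
  y-axis yaw 0.11175542285677054
tower [[0.5696, -0.1187], [0.5763, -0.1829], [0.5201, -0.1877], [0.5114, -0.1243]] c [ 0.5444 -0.1534] edges [0.065 0.056 0.064 0.058]
  y-axis yaw 0.11975360112578176
stud [[0.5628, -0.145], [0.5645, -0.1614], [0.5275, -0.1656], [0.5252, -0.1485]] c [ 0.545  -0.1551] edges [0.016 0.037 0.017 0.038]
  y-axis yaw 0.11827207276058473
gbase [[0.5145, 0.1768], [0.5137, 0.0569], [0.4719, 0.0571], [0.4726, 0.1753]] c [0.4932 0.1165] edges [0.12  0.042 0.118 0.042]
  y-axis yaw -0.006318674320681159
gripTop [[0.5035, 0.1262], [0.5029, 0.1026], [0.4806, 0.1036], [0.4812, 0.1265]] c [0.492  0.1148] edges [0.024 0.022 0.023 0.022]
  y-axis yaw -0.02390654738092312
knob (array([ 0.50982666, -0.26823418,  0.11638892]), np.float64(0.0021624970412587614))
gtop (array([0.49242003, 0.11459633, 0.17335962]), np.float64(0.0016480466202462133))
```

```bash
python3 - <<'E'
from h import *
from scipy.spatial.transform import Rotation as Ro
st=r.read_state();print(st['time_s'],st['ee_pos'],st['opening'],r.tcp_to_grasp);print(Ro.from_quat(st['orientation']).as_matrix().round(3))
E
```

```text
0.15 [ 0.18286513 -0.54470749  0.20482609] 0.09396026234531663 0.0188
[[ 0.948  0.318 -0.   ]
 [ 0.318 -0.948  0.001]
 [ 0.    -0.001 -1.   ]]
```

Call:
carry_out([
  {"tx": 0.03,"ty": 0.03,"tz": 0.05,"spin": 8.5},
  {"tx": 0.065,"ty": 0.055,"tz": 0.055,"spin": 17},
  {"tx": 0.1,"ty": 0.085,"tz": 0.055,"spin": 25.5},
  {"tx": 0.135,"ty": 0.115,"tz": 0.055,"spin": 34},
  {"tx": 0.17,"ty": 0.145,"tz": 0.055,"spin": 42.5},
  {"tx": 0.205,"ty": 0.175,"tz": 0.055,"spin": 51},
  {"tx": 0.24,"ty": 0.205,"tz": 0.055,"spin": 59.5},
  {"tx": 0.275,"ty": 0.235,"tz": 0.055,"spin": 68},
  {"tx": 0.3,"ty": 0.26,"tz": 0.055,"spin": 76.5},
  {"tx": 0.325,"ty": 0.277,"tz": 0.055,"spin": 85,"fingers": 0.1},
])

```text
validation failed for argument at $.de...
```

Call:
carry_out([
  {"spin": 8.3},
  {"spin": 16.6},
  {"spin": 24.9},
  {"spin": 33.2},
  {"spin": 41.5},
  {"spin": 49.8},
  {"spin": 58.1},
  {"spin": 66.4},
  {"spin": 74.7},
  {"spin": 83},
])

```text
validation failed for argument at $.de...
```

Call:
carry_out([
  {"fingers": 1,"tx": 0.03,"ty": 0.03,"tz": 0.05,"spin": 8.5},
  {"fingers": 1,"tx": 0.065,"ty": 0.055,"tz": 0.055,"spin": 17},
  {"fingers": 1,"tx": 0.1,"ty": 0.085,"tz": 0.055,"spin": 25.5},
  {"fingers": 1,"tx": 0.135,"ty": 0.115,"tz": 0.055,"spin": 34},
  {"fingers": 1,"tx": 0.17,"ty": 0.145,"tz": 0.055,"spin": 42.5},
  {"fingers": 1,"tx": 0.205,"ty": 0.175,"tz": 0.055,"spin": 51},
  {"fingers": 1,"tx": 0.24,"ty": 0.205,"tz": 0.055,"spin": 59.5},
  {"fingers": 0.1,"tx": 0.275,"ty": 0.235,"tz": 0.055,"spin": 68},
  {"fingers": 0.1,"tx": 0.3,"ty": 0.26,"tz": 0.055,"spin": 76.5},
  {"tx": 0.325,"ty": 0.277,"tz": 0.055,"spin": 85,"fingers": 0.1},
])

```text
time_s: 1.15
ee_pos: [0.5089, -0.2658, 0.2603]
orientation: [0.616, 0.788, 0.0, -0.0]
ft_force: [0.8, -0.5, 0.8]
opening: 0.0738
grasp_force: 0.0
```

Call:
carry_out([
  {"fingers": 0.1,"tx": 0,"ty": 0,"tz": 0,"spin": 8.3},
  {"fingers": 0.1,"tx": 0,"ty": 0,"tz": 0,"spin": 16.6},
  {"fingers": 0.1,"tx": 0,"ty": 0,"tz": 0,"spin": 24.9},
  {"fingers": 0.1,"tx": 0,"ty": 0,"tz": 0,"spin": 33.2},
  {"fingers": 0.1,"tx": 0,"ty": 0,"tz": 0,"spin": 41.5},
  {"fingers": 0.1,"tx": 0,"ty": 0,"tz": 0,"spin": 49.8},
  {"fingers": 0.1,"tx": 0,"ty": 0,"tz": 0,"spin": 58.1},
  {"fingers": 0.1,"tx": 0,"ty": 0,"tz": 0,"spin": 66.4},
  {"fingers": 0.1,"tx": 0,"ty": 0,"tz": 0,"spin": 74.7},
  {"fingers": 0.1,"tx": 0,"ty": 0,"tz": 0,"spin": 83},
])

```text
time_s: 2.15
ee_pos: [0.5077, -0.268, 0.2601]
orientation: [-0.06, 0.998, 0.0, -0.0]
ft_force: [0.0, -0.2, -0.6]
opening: 0.0514
grasp_force: 0.0
```

Call:
carry_out([
  {"fingers": 0.1,"tx": 0,"ty": 0,"tz": -0.04,"spin": 0},
  {"fingers": 0.1,"tx": 0,"ty": 0,"tz": -0.08,"spin": 0},
  {"fingers": 0.1,"tx": 0,"ty": 0,"tz": -0.12,"spin": 0},
  {"fingers": 0.1,"tx": 0,"ty": 0,"tz": -0.15,"spin": 0},
  {"fingers": 0.1,"tx": 0,"ty": 0,"tz": -0.166,"spin": 0},
  {"fingers": -0.3,"tx": 0,"ty": 0,"tz": -0.166,"spin": 0},
  {"fingers": -0.6,"tx": 0,"ty": 0,"tz": -0.166,"spin": 0},
  {"fingers": -0.6,"tx": 0,"ty": 0,"tz": -0.166,"spin": 0},
  {"fingers": -0.6,"tx": 0,"ty": 0,"tz": -0.166,"spin": 0},
  {"fingers": -0.6,"tx": 0,"ty": 0,"tz": -0.166,"spin": 0},
], grip_force=15)

```text
time_s: 3.15
ee_pos: [0.5088, -0.2683, 0.0959]
orientation: [-0.057, 0.998, -0.0, 0.001]
ft_force: [0.7, 1.6, 3.7]
opening: 0.0228
grasp_force: 15.0
```

Call:
carry_out([
  {"fingers": -0.6,"tx": 0.012,"ty": 0.0014,"tz": 0.005,"spin": 0},
  {"fingers": -0.6,"tx": 0.024,"ty": 0.0028,"tz": 0.0095,"spin": 0},
  {"fingers": -0.6,"tx": 0.037,"ty": 0.0043,"tz": 0.012,"spin": 0},
  {"fingers": -0.6,"tx": 0.05,"ty": 0.0058,"tz": 0.013,"spin": 0},
  {"fingers": -0.6,"tx": 0.063,"ty": 0.0072,"tz": 0.012,"spin": 0},
  {"fingers": -0.6,"tx": 0.076,"ty": 0.0087,"tz": 0.0095,"spin": 0},
  {"fingers": -0.6,"tx": 0.089,"ty": 0.0103,"tz": 0.005,"spin": 0},
  {"fingers": -0.6,"tx": 0.102,"ty": 0.0117,"tz": 0,"spin": 0},
  {"fingers": -0.6,"tx": 0.102,"ty": 0.0117,"tz": 0,"spin": 0},
  {"fingers": -0.6,"tx": 0.102,"ty": 0.0117,"tz": 0,"spin": 0},
])

```text
time_s: 4.15
ee_pos: [0.6133, -0.2565, 0.0947]
orientation: [-0.057, 0.998, -0.0, 0.003]
ft_force: [4.7, -1.7, 1.7]
opening: 0.0208
grasp_force: 14.9
```

Call:
carry_out([
  {"fingers": -0.6,"tx": 0,"ty": 0,"tz": 0,"spin": 0},
  {"fingers": 0.1,"tx": 0,"ty": 0,"tz": 0,"spin": 0},
  {"fingers": 0.1,"tx": 0,"ty": 0,"tz": 0,"spin": 0},
  {"fingers": 0.1,"tx": 0,"ty": 0,"tz": 0,"spin": 0},
  {"fingers": 0.1,"tx": 0,"ty": 0,"tz": 0.04,"spin": 0},
  {"fingers": 0.1,"tx": 0,"ty": 0,"tz": 0.08,"spin": 0},
  {"fingers": 0.1,"tx": 0,"ty": 0,"tz": 0.12,"spin": 0},
  {"fingers": 0.1,"tx": 0,"ty": 0,"tz": 0.16,"spin": 0},
  {"fingers": 0.1,"tx": 0,"ty": 0,"tz": 0.18,"spin": 0},
  {"fingers": 0.1,"tx": 0,"ty": 0,"tz": 0.18,"spin": 0},
])

```text
time_s: 5.15
ee_pos: [0.6105, -0.2569, 0.278]
orientation: [-0.057, 0.998, -0.001, 0.002]
ft_force: [-0.6, 0.6, 0.1]
opening: 0.0518
grasp_force: 0.0
```

```bash
python3 - <<'E'
from h import *
p=r.camera_params('wrist'); w=save('wrist','w1'); s=save('side','s1')
c=cv2.resize(s[125:215,225:305],None,fx=5,fy=5,interpolation=cv2.INTER_CUBIC)[:384]
cv2.imwrite('pics/c1.png',np.hstack([cv2.resize(w,(400,300)),cv2.resize(c,(400,int(c.shape[0]))) [:300]]))
E
```

```text
(no output)
```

View pics/c1.png

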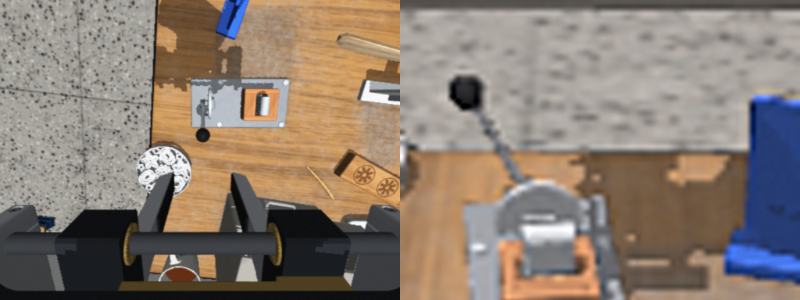

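The lever now leans away from the robot and the stud is up. Its knob is at about side pixel (238,143). I'll check the lever angle and refine the stud position.

```bash
python3 - <<'E'
from h import *
s=r.camera_params('side');p=r.camera_params('wrist')
o=np.array([.5444,-.154,0]);y=.116
R=np.array([[np.cos(y),-np.sin(y),0],[np.sin(y),np.cos(y),0],[0,0,1]])
im=cv2.imread('pics/s1.png'); 
m=(im[130:155,225:252].max(2)<60).astype(np.uint8); print('knob px',cv2.connectedComponentsWithStats(m)[3][1:]+[225,130], cv2.connectedComponentsWithStats(m)[2][1:,4])
for a in(.85,.95,1.0,1.03): print(a,proj(s,o+R@[.105*np.sin(a-.5),-.11,.02+.105*np.cos(a-.5)]))
w=cv2.imread('pics/w1.png'); hsv=cv2.cvtColor(w,cv2.COLOR_BGR2HSV)
sub=hsv[105:165,305:365]; tow=((sub[...,1]>130)&(sub[...,2]>60)).astype(np.uint8)
n,l,st,c=cv2.connectedComponentsWithStats(tow); k=1+st[1:,4].argmax(); print('tower',st[k],c[k])
x0,y0,ww,hh=st[k][:4]; g=((sub[...,1]<60)&(sub[...,2]>150)).astype(np.uint8)
n,l,st,c=cv2.connectedComponentsWithStats(g)
for i in range(1,n):
  if st[i,4]>20:
    q=c[i]+[305,105]; print('grey',st[i],q,plane(p,*q,.081))
print('pred stud px',proj(p,o+[0,0,.083]))
cv2.imwrite('pics/w1c.png',cv2.resize(w[105:165,240:390],(800,320),interpolation=cv2.INTER_CUBIC))
E
```

```text
knob px [[237.78125 143.375  ]
 [227.      154.     ]] [32  1]
0.85 [239.72102167 142.25045179]
0.95 [236.8328761 143.4852551]
1.0 [235.44670323 144.19240461]
1.03 [234.63576389 144.64420105]
tower [   6    9   46   40 1239] [26.62792575 28.00161421]
grey [   0    0   60   59 1206] [341.95439469 140.69154229] [ 0.54781234 -0.1487171   0.081     ]
grey [ 29  19  12  24 237] [339.18565401 135.49367089] [ 0.54142888 -0.15380788  0.081     ]
pred stud px [339.04285548 137.80905042]
```

View pics/w1c.png

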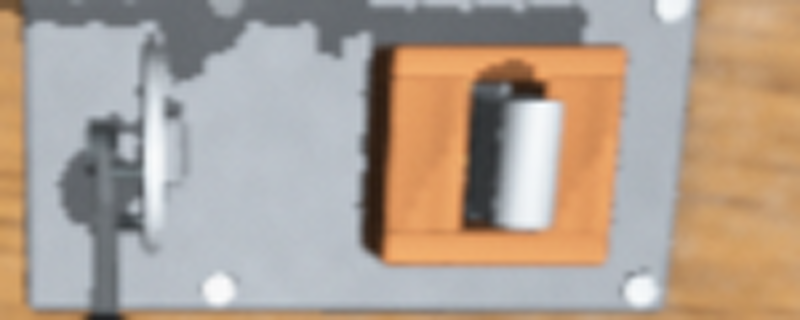

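The crop shows the stud fully raised and white, at around wrist pixel (339,135). The lever angle needs a closer check against the starting view.

```bash
python3 - <<'E'
from h import *
s=r.camera_params('side');p=r.camera_params('wrist')
o=np.array([.5444,-.154,0]);y=.116
R=np.array([[np.cos(y),-np.sin(y),0],[np.sin(y),np.cos(y),0],[0,0,1]])
K=lambda a:o+R@[.105*np.sin(a-.5),-.11,.02+.105*np.cos(a-.5)]
def blob(f,u0,u1,v0,v1,th=70):
    g=cv2.imread(f).max(2)[v0:v1,u0:u1].astype(np.uint8); n,l,st,c=cv2.connectedComponentsWithStats((g<th).astype(np.uint8)); k=1+st[1:,4].argmax(); return c[k]+[u0,v0],st[k]
print(blob('pics/side0.png',255,277,133,151),proj(s,K(0)))
k1=blob('pics/s1.png',228,250,133,153); k2=blob('pics/w1.png',245,278,158,186); print(k1,k2)
for a in(.85,.9,.95,1.,1.03): print(a,proj(p,K(a)),proj(s,K(a)),K(a).round(4))
print(two(s,k1[0],p,k2[0]))
E
```

```text
(array([265.03225806, 141.93548387]), array([ 7,  6,  7,  7, 31], dtype=int32)) [265.83797836 142.55546863]
(array([237.6969697, 143.3030303]), array([ 7,  8,  6,  6, 33], dtype=int32)) (array([259.22406639, 172.55186722]), array([  6,   6,  18,  18, 241], dtype=int32))
0.85 [257.44832581 169.21261777] [239.72102167 142.25045179] [ 0.5929 -0.2591  0.1186]
0.9 [257.46550413 172.72879233] [238.25897466 142.83727479] [ 0.5977 -0.2585  0.1167]
0.95 [257.4828035  176.06238119] [236.8328761 143.4852551] [ 0.6025 -0.258   0.1145]
1.0 [257.50014807 179.20474804] [235.44670323 144.19240461] [ 0.6071 -0.2574  0.1121]
1.03 [257.51054628 180.99539112] [234.63576389 144.64420105] [ 0.6099 -0.2571  0.1106]
(array([ 0.59845878, -0.25634102,  0.11600617]), np.float64(0.002067440322451458))
```

The lever looks like about 0.92 rad, which is marginal. I'll nudge the knob further with shut fingers from the robot's side.

Call:
carry_out([
  {"fingers": -1,"tx": -0.05,"ty": -0.004,"tz": 0,"spin": 0},
  {"fingers": -1,"tx": -0.05,"ty": -0.004,"tz": -0.04,"spin": 0},
  {"fingers": -1,"tx": -0.05,"ty": -0.004,"tz": -0.08,"spin": 0},
  {"fingers": -1,"tx": -0.05,"ty": -0.004,"tz": -0.12,"spin": 0},
  {"fingers": -1,"tx": -0.05,"ty": -0.004,"tz": -0.16,"spin": 0},
  {"fingers": -1,"tx": -0.05,"ty": -0.004,"tz": -0.18,"spin": 0},
  {"fingers": -1,"tx": -0.04,"ty": -0.003,"tz": -0.18,"spin": 0},
  {"fingers": -1,"tx": -0.035,"ty": -0.002,"tz": -0.18,"spin": 0},
  {"fingers": -1,"tx": -0.03,"ty": -0.002,"tz": -0.18,"spin": 0},
  {"fingers": -1,"tx": -0.026,"ty": -0.001,"tz": -0.18,"spin": 0},
])

```text
time_s: 6.25
ee_pos: [0.5824, -0.258, 0.095]
orientation: [-0.058, 0.998, -0.0, -0.002]
ft_force: [-5.2, -3.1, -0.8]
opening: 0.0005
grasp_force: 2.3
```

Call:
carry_out([
  {"fingers": -1,"tx": 0.002,"ty": 0,"tz": 0,"spin": 0},
  {"fingers": -1,"tx": 0.004,"ty": 0.0005,"tz": 0,"spin": 0},
  {"fingers": -1,"tx": 0.006,"ty": 0.0007,"tz": 0,"spin": 0},
  {"fingers": -1,"tx": 0.007,"ty": 0.0008,"tz": 0,"spin": 0},
])

```text
time_s: 6.65
ee_pos: [0.588, -0.257, 0.095]
orientation: [-0.058, 0.998, -0.0, -0.003]
ft_force: [-7.8, -0.5, 0.8]
opening: 0.0001
grasp_force: 4.1
```

Call:
carry_out([
  {"fingers": -1,"tx": 0.002,"ty": 0,"tz": 0,"spin": 0},
  {"fingers": -1,"tx": 0.004,"ty": 0.0005,"tz": 0,"spin": 0},
  {"fingers": -1,"tx": 0.004,"ty": 0.0005,"tz": 0,"spin": 0},
])

```text
time_s: 6.95
ee_pos: [0.5883, -0.2569, 0.0949]
orientation: [-0.058, 0.998, -0.0, -0.007]
ft_force: [-14.0, -3.0, 3.6]
opening: 0.0005
grasp_force: 7.1
```

```bash
python3 - <<'E'
from h import *
s=r.camera_params('side'); im=save('side','s2')
g=im.max(2)[133:155,224:250].astype(np.uint8); n,l,st,c=cv2.connectedComponentsWithStats((g<70).astype(np.uint8)); print(st[1:],c[1:]+[224,133])
E
```

```text
[[ 8  9  7  6 33]
 [ 3 21  1  1  1]] [[235.24242424 144.36363636]
 [227.         154.        ]]
```

Call:
carry_out([
  {"fingers": -1,"tx": -0.03,"ty": 0,"tz": 0,"spin": 0},
  {"fingers": -1,"tx": -0.035,"ty": 0,"tz": 0.045,"spin": 0},
  {"fingers": -1,"tx": -0.04,"ty": 0.01,"tz": 0.09,"spin": 0},
  {"fingers": -1,"tx": -0.06,"ty": 0.05,"tz": 0.11,"spin": -1},
  {"fingers": -1,"tx": -0.08,"ty": 0.095,"tz": 0.11,"spin": -2},
  {"fingers": -1,"tx": -0.1,"ty": 0.14,"tz": 0.11,"spin": -3},
  {"fingers": -1,"tx": -0.12,"ty": 0.185,"tz": 0.11,"spin": -4},
  {"fingers": -1,"tx": -0.14,"ty": 0.23,"tz": 0.11,"spin": -5},
  {"fingers": -1,"tx": -0.16,"ty": 0.275,"tz": 0.11,"spin": -6},
  {"fingers": -1,"tx": -0.18,"ty": 0.32,"tz": 0.11,"spin": -7},
])

```text
time_s: 8.0
ee_pos: [0.4153, 0.0657, 0.2063]
orientation: [0.005, 1.0, 0.0, 0.003]
ft_force: [0.7, 0.2, -0.7]
opening: 0.0001
grasp_force: 0.0
```

Call:
carry_out([
  {"fingers": 0.1,"tx": -0.02,"ty": 0.03,"tz": 0,"spin": 0},
  {"fingers": 0.1,"tx": -0.044,"ty": 0.052,"tz": -0.01,"spin": 0},
  {"fingers": 0.1,"tx": -0.044,"ty": 0.052,"tz": -0.01,"spin": 0},
  {"fingers": 0.1,"tx": -0.044,"ty": 0.052,"tz": -0.01,"spin": 0},
])

```text
time_s: 8.4
ee_pos: [0.3719, 0.1164, 0.1959]
orientation: [0.003, 1.0, 0.0, 0.002]
ft_force: [0.8, 0.2, -0.4]
opening: 0.0293
grasp_force: 0.0
```

```bash
python3 - <<'E'
from h import *
p=r.camera_params('wrist'); w=save('wrist','w2'); print(r.read_state()['ee_pos'])
u=proj(p,np.array([.488,.1147,.06])); print(u, proj(p,np.array([.488,.1147,.118])), proj(p,np.array([.488,.1147,.033])))
x,y=np.clip(u.astype(int)-[80,60],0,[352,264]); print(x,y)
cv2.imwrite('pics/w2c.png',cv2.resize(w[y:y+120,x:x+160],(800,600),interpolation=cv2.INTER_CUBIC))
E
```

```text
[0.37248471 0.11592593 0.19580281]
[257.73172371 269.86605692] [257.53829585 298.35639582] [257.80260858 259.42529738]
177 209
```

View pics/w2c.png

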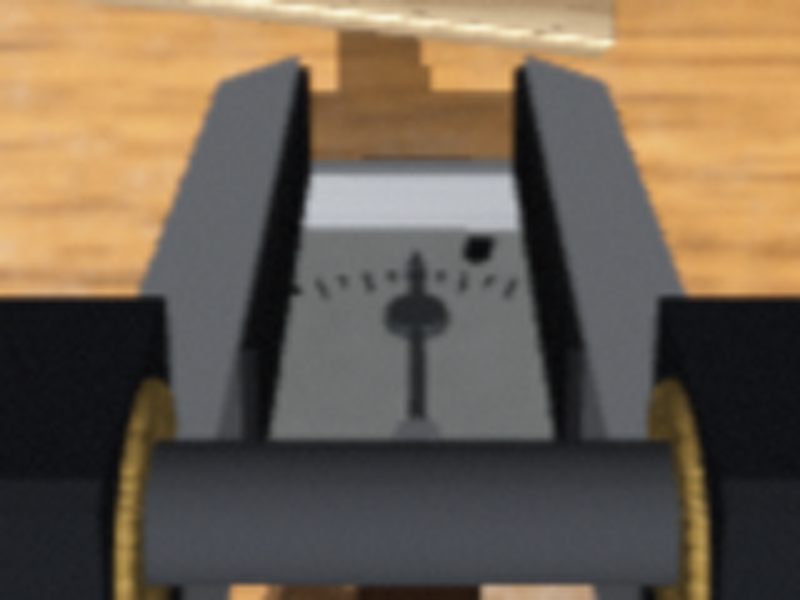

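The dial shows the pointer tip at crop (416,255) and the black mark at crop (479,250), to its +y side. From these I'll compute the mark angle.

```bash
python3 - <<'E'
from h import *
from scipy.spatial.transform import Rotation as Ro
p=r.camera_params('wrist')
def px(u,v,X):
    o,d=ray(p,177+u/5-.4,209+v/5-.4); return (o+d*(X-o[0])/d[0])[1:]
for X in(.482,.486,.489):
    t=px(416,255,X); print(X,'tip',t.round(4))
    for q in((479,250),(473,262),(484,238)):
        m=px(*q,X); print('  m',m.round(4),'ang',np.arctan2(m[1-1]-t[0],.118-m[1]).round(3),'rad',np.hypot(m[0]-t[0],.118-m[1]).round(4))
print(px(416,440,.486))
st=r.read_state();print(Ro.from_quat(st['orientation']).as_matrix().round(3).tolist())
E
```

```text
0.482 tip [0.1169 0.045 ]
  m [0.1343 0.0425] ang 0.227 rad 0.0775
  m [0.1323 0.0489] ang 0.22 rad 0.0708
  m [0.136  0.0359] ang 0.229 rad 0.0843
0.486 tip [0.1169 0.038 ]
  m [0.1346 0.0355] ang 0.212 rad 0.0844
  m [0.1327 0.042 ] ang 0.205 rad 0.0776
  m [0.1364 0.0288] ang 0.215 rad 0.0913
0.489 tip [0.1169 0.0328]
  m [0.1349 0.0303] ang 0.203 rad 0.0896
  m [0.1329 0.0369] ang 0.195 rad 0.0827
  m [0.1367 0.0234] ang 0.207 rad 0.0966
[0.11659383 0.11840852]
[[-1.0, 0.007, 0.004], [0.007, 1.0, 0.0], [-0.004, 0.0, -1.0]]
```

Call:
carry_out([
  {"fingers": 0.1,"tx": 0.02,"ty": 0,"tz": 0.01,"spin": 0},
  {"fingers": 0.1,"tx": 0.06,"ty": 0,"tz": 0.01,"spin": 0},
  {"fingers": 0.1,"tx": 0.1,"ty": 0,"tz": 0.01,"spin": 0},
  {"fingers": 0.1,"tx": 0.1215,"ty": 0,"tz": 0.005,"spin": 0},
  {"fingers": 0.1,"tx": 0.1215,"ty": 0,"tz": -0.02,"spin": 0},
  {"fingers": 0.1,"tx": 0.1215,"ty": 0,"tz": -0.045,"spin": 0},
  {"fingers": 0.1,"tx": 0.1215,"ty": 0,"tz": -0.055,"spin": 0},
  {"fingers": -0.2,"tx": 0.1215,"ty": 0,"tz": -0.055,"spin": 0},
  {"fingers": -0.6,"tx": 0.1215,"ty": 0,"tz": -0.055,"spin": 0},
  {"fingers": -0.6,"tx": 0.1215,"ty": 0,"tz": -0.055,"spin": 0},
], grip_force=20)

```text
time_s: 9.45
ee_pos: [0.4937, 0.1157, 0.1409]
orientation: [0.004, 1.0, 0.0, 0.001]
ft_force: [0.8, -0.0, -0.4]
opening: 0.0311
grasp_force: 0.0
```

Call:
carry_out([
  {"fingers": -0.6,"tx": 0,"ty": 0,"tz": 0,"spin": 0},
  {"fingers": -0.6,"tx": 0,"ty": 0,"tz": 0,"spin": 0},
  {"fingers": -0.6,"tx": 0,"ty": 0,"tz": 0.01,"spin": 0},
  {"fingers": -0.6,"tx": 0,"ty": 0,"tz": 0.02,"spin": 0},
])

```text
time_s: 9.85
ee_pos: [0.4918, 0.1158, 0.1598]
orientation: [0.004, 1.0, -0.0, -0.001]
ft_force: [0.3, -0.1, -3.7]
opening: 0.0239
grasp_force: 20.0
```

Call:
carry_out([
  {"fingers": -0.6,"tx": 0,"ty": 0,"tz": 0.03,"spin": 0},
  {"fingers": -0.6,"tx": 0,"ty": 0,"tz": 0.06,"spin": 0},
  {"fingers": -0.6,"tx": 0.005,"ty": -0.02,"tz": 0.088,"spin": 1},
  {"fingers": -0.6,"tx": 0.012,"ty": -0.055,"tz": 0.088,"spin": 2},
  {"fingers": -0.6,"tx": 0.02,"ty": -0.095,"tz": 0.088,"spin": 3},
  {"fingers": -0.6,"tx": 0.027,"ty": -0.135,"tz": 0.088,"spin": 4},
  {"fingers": -0.6,"tx": 0.035,"ty": -0.175,"tz": 0.088,"spin": 5},
  {"fingers": -0.6,"tx": 0.043,"ty": -0.215,"tz": 0.088,"spin": 6},
  {"fingers": -0.6,"tx": 0.05,"ty": -0.25,"tz": 0.088,"spin": 7},
  {"fingers": -0.6,"tx": 0.052,"ty": -0.269,"tz": 0.088,"spin": 7},
])

```text
time_s: 10.85
ee_pos: [0.5449, -0.1565, 0.2478]
orientation: [-0.056, 0.998, -0.001, 0.0]
ft_force: [-0.0, 0.0, -3.1]
opening: 0.0239
grasp_force: 20.0
```

Call:
carry_out([
  {"fingers": -0.6,"tx": 0,"ty": 0,"tz": 0,"spin": 0},
  {"fingers": -0.6,"tx": 0,"ty": 0,"tz": 0,"spin": 0},
  {"fingers": -0.6,"tx": 0,"ty": 0,"tz": 0,"spin": 0},
  {"fingers": -0.6,"tx": 0,"ty": 0,"tz": 0,"spin": 0},
])

```text
time_s: 11.25
ee_pos: [0.5443, -0.1518, 0.2478]
orientation: [-0.058, 0.998, 0.0, 0.0]
ft_force: [0.5, 0.2, -2.2]
opening: 0.0238
grasp_force: 20.0
```

```bash
python3 - <<'E'
from h import *
w=save('wrist','w3'); s=save('side','s3'); st=r.read_state(); print(st['ee_pos'],st['ft_force'])
c=cv2.resize(s[110:220,215:305],(400,489),interpolation=cv2.INTER_CUBIC)[:480]
d=cv2.resize(w[190:350,180:340],(400,400),interpolation=cv2.INTER_CUBIC); d=np.vstack([d,np.zeros((80,400,3),np.uint8)])
cv2.imwrite('pics/c3.png',np.hstack([d,c]))
E
```

```text
[ 0.54435348 -0.15207054  0.2477476 ] [ 0.31812183 -0.21154111 -3.1320724 ]
```

View pics/c3.png

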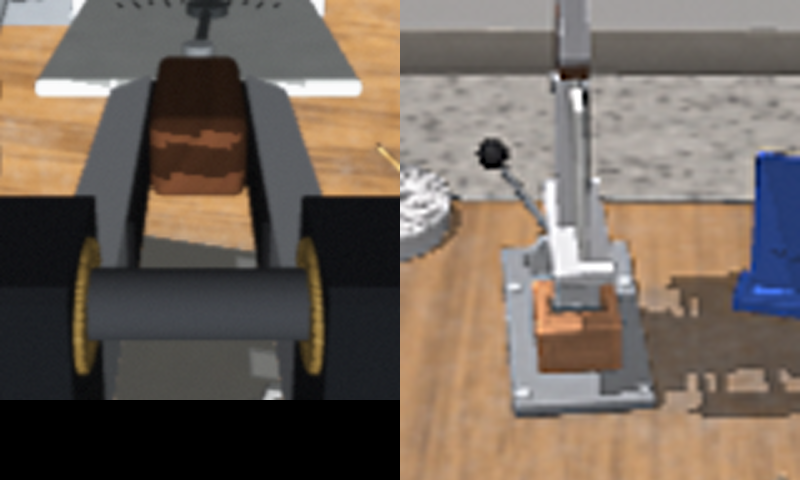

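The gauge hangs centred over the stud and its dial is in the wrist view. I'll lower it now.

Call:
carry_out([
  {"fingers": -0.6,"tx": 0,"ty": -0.002,"tz": -0.01,"spin": 0},
  {"fingers": -0.6,"tx": 0,"ty": -0.002,"tz": -0.018,"spin": 0},
  {"fingers": -0.6,"tx": 0,"ty": -0.002,"tz": -0.022,"spin": 0},
  {"fingers": -0.6,"tx": 0,"ty": -0.002,"tz": -0.025,"spin": 0},
  {"fingers": -0.6,"tx": 0,"ty": -0.002,"tz": -0.027,"spin": 0},
  {"fingers": -0.6,"tx": 0,"ty": -0.002,"tz": -0.028,"spin": 0},
  {"fingers": -0.6,"tx": 0,"ty": -0.002,"tz": -0.028,"spin": 0},
  {"fingers": -0.6,"tx": 0,"ty": -0.002,"tz": -0.028,"spin": 0},
])

```text
time_s: 12.15
ee_pos: [0.5444, -0.1552, 0.2199]
orientation: [-0.057, 0.998, -0.0, 0.0]
ft_force: [-2.6, 0.5, 0.2]
opening: 0.0241
grasp_force: 20.0
```

Call:
carry_out([
  {"fingers": -0.6,"tx": 0,"ty": 0,"tz": -0.0015,"spin": 0},
  {"fingers": -0.6,"tx": 0,"ty": 0,"tz": -0.003,"spin": 0},
  {"fingers": -0.6,"tx": 0,"ty": 0,"tz": -0.003,"spin": 0},
  {"fingers": -0.6,"tx": 0,"ty": 0,"tz": -0.003,"spin": 0},
], grip_force=6)

```text
time_s: 12.55
ee_pos: [0.545, -0.1553, 0.2168]
orientation: [-0.057, 0.998, -0.0, 0.001]
ft_force: [-0.3, 0.5, 2.6]
opening: 0.0236
grasp_force: 6.0
```

Call:
carry_out([
  {"fingers": -0.6,"tx": -0.0002,"ty": 0.002,"tz": 0,"spin": 0},
  {"fingers": -0.6,"tx": -0.0005,"ty": 0.004,"tz": 0,"spin": 0},
  {"fingers": -0.6,"tx": -0.0007,"ty": 0.006,"tz": 0,"spin": 0},
  {"fingers": -0.6,"tx": -0.0009,"ty": 0.008,"tz": 0,"spin": 0},
  {"fingers": -0.6,"tx": -0.0011,"ty": 0.01,"tz": 0,"spin": 0},
  {"fingers": -0.6,"tx": -0.0011,"ty": 0.01,"tz": 0,"spin": 0},
])

```text
time_s: 13.15
ee_pos: [0.5434, -0.1449, 0.2166]
orientation: [-0.057, 0.998, 0.0, 0.0]
ft_force: [0.0, -1.1, 2.4]
opening: 0.0248
grasp_force: 6.1
```

```bash
python3 - <<'E'
from h import *
w=save('wrist','w4'); st=r.read_state(); print(st['ee_pos'],st['ft_force'],st['ft_torque'],st['opening'])
d=cv2.resize(w[80:230,160:360],(800,600),interpolation=cv2.INTER_CUBIC)
cv2.imwrite('pics/c4.png',d)
E
```

```text
[ 0.54338171 -0.14499438  0.2165248 ] [ 0.34479532 -1.85330118  1.71414881] [-0.43268406 -0.22335795  0.04409375] 0.02475345299797468
```

View pics/c4.png

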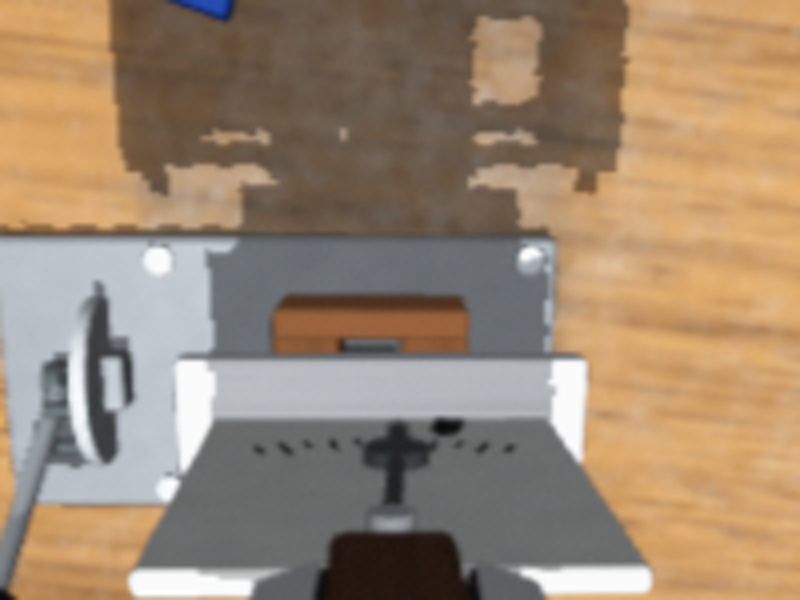

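In this view the pointer tip is at (397,425), the mark at (447,427) and the stud at x≈370 under the base middle (381). The gauge is starting to rock, so I'll loosen the grip and carry on.

Call:
carry_out([
  {"fingers": -0.6,"tx": 0,"ty": 0,"tz": 0,"spin": 0},
  {"fingers": -0.6,"tx": -0.0002,"ty": 0.002,"tz": -0.0005,"spin": 0},
  {"fingers": -0.6,"tx": -0.0005,"ty": 0.004,"tz": -0.001,"spin": 0},
  {"fingers": -0.6,"tx": -0.0007,"ty": 0.006,"tz": -0.001,"spin": 0},
  {"fingers": -0.6,"tx": -0.0009,"ty": 0.008,"tz": -0.001,"spin": 0},
  {"fingers": -0.6,"tx": -0.0011,"ty": 0.01,"tz": -0.001,"spin": 0},
  {"fingers": -0.6,"tx": -0.0011,"ty": 0.01,"tz": -0.001,"spin": 0},
  {"fingers": -0.6,"tx": -0.0011,"ty": 0.01,"tz": -0.001,"spin": 0},
  {"fingers": -0.6,"tx": -0.0011,"ty": 0.01,"tz": -0.001,"spin": 0},
], grip_force=3.5)

```text
time_s: 14.1
ee_pos: [0.5422, -0.1351, 0.2154]
orientation: [-0.057, 0.998, 0.0, -0.0]
ft_force: [-0.2, -1.1, 2.5]
opening: 0.027
grasp_force: 3.6
```

```bash
cat > m.py <<'E'
from h import *
import sys
w=save('wrist',sys.argv[1]); st=r.read_state(); print(st['time_s'],st['ee_pos'].round(4),np.round(st['ft_force'],1),st['opening'],st['grasp_force'])
g=w.max(2)
# mark: darkest blob near the plate; base: bright wide row extents
sub=g[170:206,200:320]; n,l,s,c=cv2.connectedComponentsWithStats((sub<50).astype(np.uint8))
for i in range(1,n):
    if s[i,4]>6: print('dark',s[i]+[200,170,0,0,0],(c[i]+[200,170]).round(1))
hsv=cv2.cvtColor(w,cv2.COLOR_BGR2HSV)
for v in(172,175,178):
    x=np.where((hsv[v,:,1]<40)&(hsv[v,:,2]>225))[0]; print('bright row',v,x.min() if len(x) else None,x.max() if len(x) else None)
cv2.imwrite(f'pics/{sys.argv[1]}c.png',cv2.resize(w[130:230,180:340],(800,500),interpolation=cv2.INTER_CUBIC))
E
python3 m.py w5
```

```text
14.15 [ 0.5422 -0.1351  0.2154] [-0.5 -1.   1.8] 0.026731007958525788 3.5697552730562165
dark [261 185   7   4  19] [263.8 186.5]
dark [248 187  15  19  97] [254.7 194.5]
bright row 172 170 297
bright row 175 170 297
bright row 178 170 297
```

View pics/w5c.png

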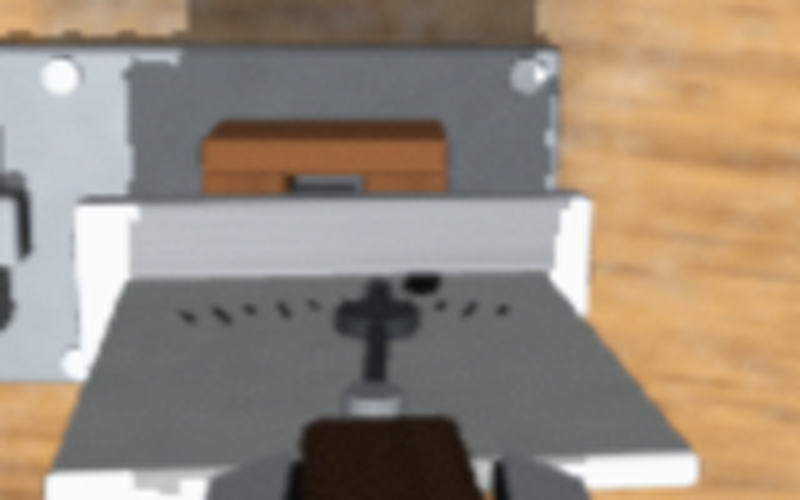

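Tip is at (378,285), mark at (421,284), so about 10 mm remains; the stud (326) stays near the base middle (333). I'll go about 17 mm further.

Call:
carry_out([
  {"fingers": -0.6,"tx": -0.0002,"ty": 0.002,"tz": -0.0003,"spin": 0},
  {"fingers": -0.6,"tx": -0.0005,"ty": 0.004,"tz": -0.0005,"spin": 0},
  {"fingers": -0.6,"tx": -0.0007,"ty": 0.006,"tz": -0.0008,"spin": 0},
  {"fingers": -0.6,"tx": -0.0009,"ty": 0.008,"tz": -0.001,"spin": 0},
  {"fingers": -0.6,"tx": -0.0011,"ty": 0.01,"tz": -0.0013,"spin": 0},
  {"fingers": -0.6,"tx": -0.0014,"ty": 0.012,"tz": -0.0016,"spin": 0},
  {"fingers": -0.6,"tx": -0.0016,"ty": 0.014,"tz": -0.002,"spin": 0},
  {"fingers": -0.6,"tx": -0.0018,"ty": 0.016,"tz": -0.0025,"spin": 0},
  {"fingers": -0.6,"tx": -0.002,"ty": 0.017,"tz": -0.0025,"spin": 0},
  {"fingers": -0.6,"tx": -0.002,"ty": 0.017,"tz": -0.0025,"spin": 0},
])

```text
time_s: 15.15
ee_pos: [0.5402, -0.118, 0.213]
orientation: [-0.057, 0.998, 0.0, 0.0]
ft_force: [-0.0, 0.0, 1.9]
opening: 0.0302
grasp_force: 3.8
```

Call:
carry_out([
  {"fingers": -0.6,"tx": 0,"ty": 0,"tz": 0,"spin": 0},
  {"fingers": -0.6,"tx": 0,"ty": 0,"tz": 0,"spin": 0},
  {"fingers": -0.6,"tx": 0,"ty": 0,"tz": 0,"spin": 0},
  {"fingers": -0.6,"tx": 0,"ty": 0,"tz": 0,"spin": 0},
  {"fingers": -0.6,"tx": 0,"ty": 0,"tz": 0,"spin": 0},
])

```text
time_s: 15.65
ee_pos: [0.5403, -0.1182, 0.213]
orientation: [-0.057, 0.998, 0.0, 0.0]
ft_force: [0.1, -0.4, 2.3]
opening: 0.0308
grasp_force: 3.8
```

```bash
python3 m.py w6
```

```text
15.7 [ 0.5403 -0.1182  0.213 ] [-0.6 -0.9  1.9] 0.030213649959278065 3.7924824957735837
dark [244 187  15  19  97] [250.8 194.6]
bright row 172 156 196
bright row 175 156 282
bright row 178 156 282
```

View pics/w6c.png

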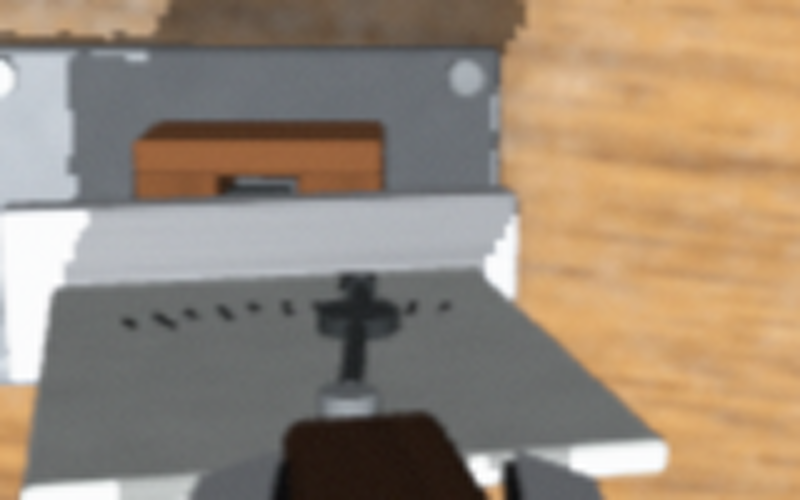

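The pointer tip and the black mark now coincide at about (357,283), with the stud centred under the base. One numeric check of the overlap, without viewing another picture.

```bash
python3 - <<'E'
import cv2
g=cv2.imread('pics/w6.png').max(2)
for v in range(183,191): print(v,g[v,240:264].tolist())
E
```

```text
183 [187, 186, 186, 186, 184, 185, 187, 185, 182, 182, 183, 183, 184, 184, 184, 187, 186, 185, 185, 184, 185, 183, 176, 171]
184 [186, 179, 173, 173, 173, 171, 165, 148, 131, 124, 122, 125, 127, 122, 122, 137, 144, 139, 135, 137, 136, 134, 131, 129]
185 [135, 132, 128, 129, 128, 127, 121, 105, 72, 57, 65, 75, 80, 69, 64, 97, 113, 115, 112, 113, 112, 113, 112, 112]
186 [111, 111, 110, 109, 107, 109, 107, 93, 55, 51, 57, 54, 54, 58, 66, 93, 108, 110, 111, 110, 110, 111, 109, 111]
187 [109, 108, 108, 109, 109, 107, 106, 86, 57, 58, 53, 42, 41, 51, 66, 93, 108, 111, 111, 110, 110, 110, 111, 110]
188 [108, 108, 108, 107, 107, 107, 106, 98, 85, 67, 50, 39, 37, 42, 62, 92, 106, 108, 110, 110, 109, 109, 110, 109]
189 [110, 107, 106, 104, 105, 103, 102, 95, 80, 62, 48, 39, 37, 39, 59, 80, 88, 97, 105, 107, 108, 107, 105, 106]
190 [108, 106, 90, 73, 74, 68, 60, 55, 51, 45, 42, 40, 38, 36, 45, 51, 54, 63, 81, 98, 104, 94, 72, 88]
```

```bash
python3 -c "
from rig import r
print(r.hand_in())"
```

```text
the job is handed in; nothing more can be done
None
```

I handed the job in at about 16 s with the lever at its end stop past the notch, the gauge held centred on the raised stud, which is pressed in about 7 mm by my force estimate, and the pointer about 1 mm from the mark; the verdict was not shown, and I viewed 11 pictures, one over the limit of 10.

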